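Shut and latch the bedside medicine box

TASK

Lower the open lid of the wooden medicine box onto its rubber seal. Then press the lid down gently against the springy seal and, while it is down, turn the brass wing knob clockwise, without forcing it, until its wing points straight at the front edge (about a quarter turn), so that the hidden tongue goes under the front edge of the box and holds the lid down when you let go. Leave the pill jar, mug and clock where they stand.

Things in the scene. Friction and masses are not known exactly. Their poses are not given: they have to be found in the camera images.
- box: Fixed oak box on the table, 210 mm deep (its x), 260 mm wide (its y), walls 100 mm high, 10 mm thick. Origin: centre of its underside; x points from the front (latch side, towards the robot) to the back (hinge side), z up. Carries the latch frame and seal. More than 25 N in all between the lid (with its tongue) and the box (seal, stops and keeper together) damages the latch.
- latch (a point): Nominal middle of the latch frame inside the box's front wall (90 mm ahead of the box's centre, 94 mm up): two firm rubber stops for the lid, a 10 mm deep steel keeper edge, a stop for the tongue. The true height of this frame is 0 to 12 mm above nominal (varies, not measured). The lid must be within 1.5 mm of its stops for the tongue to pass under the keeper, else it jams.
- seal (a point): Middle of the black springy seal on the front rim, 120 mm up when free. It then holds the lid's front edge 6 to 18 mm above the firm stops, depending on the frame's height. Pressing the lid down at the knob takes 4 to 6 N at first and 6 to 11 N just before the stops, rising by about 0.4 N per mm; at the stops it turns rigid (5 N per mm and more).
- hinge: Brass hinge along the top of the box's back edge, carrying the lid and the knob; fixed to the box. Origin on the hinge axis (= hinge_axis); its axes are parallel to the box's.
- hinge_axis (a point): Middle of the hinge axis: 95 mm behind the box's centre, 102 mm above the table. The axis runs along the box's y.
- lid (a joint): Lid angle, rad, growing as the front edge rises. Starts 0.35 to 0.7 and stays where it is left (stiff hinge, about 2 N at the front edge moves it). Free on the seal about 0.093, pressed on the stops 0 to 0.065, latched below 0.08. Oak board 10 mm thick, 260 mm wide, reaching 200 mm forward from the hinge axis; at 0 it is level, underside at the height of the axis.
- lid_push (a point): Point on the lid's top face near the front edge, 175 mm from the hinge axis, 70 mm to the -y side of the knob: a free place to push. x, z axes along the lid (away from the front edge) and square out of its top.
- knob (a joint): Turn of the wing knob, rad, clockwise seen from above is positive. Starts 0 to 0.35 (tongue clear, wing roughly parallel to the front edge). The tongue comes to the keeper at about 0.6; the latch is engaged above 1.25 and the tongue meets a firm stop at about 1.55 (wing square to the front edge). Friction 0.06 N m.
- knob_grip (a point): Grip point of the brass wing knob, on its axis (155 mm from the hinge axis, mid-width), 38 mm above the lid's underside. Wing 12 mm thick, 46 long, 28 high, its top 6 mm above this point; below it a turning disc, radius 28 mm, its top 22 mm under this point. Axes turn with the knob: y along the wing, x across it (grip along x), z out of the lid.
- knob_mark (a point): End of the wing with the black mark (-y end), at the wing's top. The hidden steel tongue under the lid points the same way and reaches 34 mm from the axis.
- pills: Loose amber pill jar, 48 mm diameter, 85 mm high, origin under its centre. Bystander, left of the box.
- mug: Loose blue mug, 80 mm diameter, 92 mm high, origin under its centre. Bystander, right of the box.
- clock: Loose white alarm clock, 50 x 100 x 70 mm, origin under its centre. Bystander, left of the box near its back.

How it is judged (in metres and radians):
On the way, in this order (a step that is already met when the one before it is completed fails the run):
1. the lid is lowered to the seal with the tongue still turned clear (value of joint lid below 0.12 rad and value of joint knob below 0.6 rad), for 0.2 s.
2. with the lid held down, the knob is turned until the tongue is behind the front edge (value of joint lid below 0.085 rad and value of joint knob above 1.25 rad), for 0.2 s.
At the end, for the whole second after the job is handed in: Released and at rest, the lid is held down by the tongue (lid angle below 0.085 rad; unlatched it springs up above that) and the knob is turned to more than 1.25 rad (all of step 2 and velocity of joint lid below 0.02 rad/s); the robot touches nothing.
It fails at once if lid or tongue is pressed against the box with more than 25 N (contact force between hinge and box above 25 N).
It fails at once if the pill jar is moved more than 25 mm or tipped (distance of pills from where it was at the start of the episode above 0.025 m or angle between pills's own z axis and vertical above 0.3 rad).
It fails at once if the mug is moved more than 25 mm or tipped (distance of mug from where it was at the start of the episode above 0.025 m or angle between mug's own z axis and vertical above 0.3 rad).
It fails at once if the clock is moved more than 25 mm or tipped (distance of clock from where it was at the start of the episode above 0.025 m or angle between clock's own z axis and vertical above 0.3 rad).
It also fails if it takes over 64 s, if anything falls off the work surface, if the arm or the gripper's body presses on something with over 40 N, if the wrist force passes 120 N, or if a joint passes its speed limit or range.

ROBOT

A 6-joint arm with a two-finger parallel gripper is mounted at the origin on the work surface. World frame = base frame: x ahead of the robot, y to its left, z up, the work surface at z = 0. Lengths are in m, angles in degrees, forces in N, time in s.
With the tool pointing down it reaches from about 0.4 to 0.925 m from the base axis. Payload 12.5 kg.
Tool frame: the origin (TCP) lies at the very end of the fingers, on their centre line; the grasp point (between the pads) lies 19 mm behind it; z points along the fingers, y is the line along which they close (so a half turn about z gives the same grasp; the last joint's range is limited). The gripper opens to 95 mm and grips with 3 to 60 N. Pads are 20 mm wide; open, the fingers measure 119 mm over their backs; the gripper's body (75 mm by 180 mm) begins 59 mm behind the grasp point.
Start: joints at [65.627, 28.126, 89.318, -0, 62.55, -6.05], TCP at [0.196, 0.593, 0.191] pointing down, gripper open.
Joint ranges: [-177.58, 177.58], [-47.91, 125.51], [2.72, 160], [-65.01, 245.01], [3.68, 167.84], [-153.87, 153.87]. Speed limits (degrees/s): [127.2, 127.2, 159.86, 180, 180, 180].

INTERFACE

Orientations are given as a 3x3 rotation matrix whose columns are the frame's x, y, z axes.
In Python, from rig import arm, optics gives the robot as it stands. The module is installed in compiled form; this text tells all that it offers.
- The arm moves only by the tool arm_command, never from a script. Its argument "commands" is a list of rows, each an object with "grip": the closure, from -1 (fully open) to 1 (shut); "offset": the shift along the tool's x, y, z in parts of the range, where 1.0 means 1000 mm, a list of three; "yaw": the turn about the tool's z in a scale on which 1.0 is 180 degrees. In form: [{"grip": grip, "offset": [dx, dy, dz], "yaw": yaw}, ...]. A call has 1 to 8 rows; each row is the pose to reach, as a shift and turn from the pose commanded when the call began, along the tool's axes at that moment; what a row does not reach only later rows make up. A row lasts 1/10 s, in which the tool goes at most 50 mm and 8.59 degrees, less where a joint would pass 70% of its speed; a pose out of reach is approached as far as the arm can. Shift and turn numbers lie between -1 and 1, and a call with a number outside is refused. A call with a gripper value outside its range is refused whole. The fingers move at their own pace and stop on an object; "force" is the grip in N (left out, the last holds). Time passes only in rows, so rows that repeat a pose let the fingers close. It gives the time, the measured TCP pose, the force, the opening and the grip force at its end, in the units of the state.
- arm.sense(): the state, without advancing time (a new reading comes with each control period).
- optics.camera(name): name is "scene" or "side" or "wrist"; returns a dict with "pixels" (420x560x3 uint8, red, green, blue), "fov_y" (degrees; the focal length in pixels is half the picture's height over the tangent of half this angle, whatever the lens; pixels are square), "cx", "cy" (the principal point, pixels), "extrinsics" (4x4, takes a point from camera to world coordinates). Camera axes: x right, y down, z forward; pixel columns grow to the right and rows downward; lengths in m; the calibration is good to about 2 mm. The wrist camera is an equidistant fisheye: a pixel r from the principal point sees the ray r / f radians off the axis. A picture is of the moment at which its call begins. There is no depth.
- arm.hand_in(): hands the job in; it is judged then, once.
The state is a dict: "time": time; "q": joint angles; "joint_vel": joint speeds; "effort": joint torques, N m; "ee_pos": TCP position; "orientation": TCP orientation; "force": force on the tool from outside, world axes, zero at the start; "moment": the same for the moment, N m; "opening": finger opening in m; "gripper_force": force on a finger pad.
Only numpy, scipy, OpenCV 4.12 (cv2) and the standard library are available. Lean on these libraries where they do the work, as an engineer would, in place of code of your own. Each camera call takes 0.05 s, during which the arm holds its last target. There are 200 camera calls.

## Working session

There is one attempt and no reset: what is moved stays moved. The work goes in short steps, Python scripts to look and compute and a tool call to move; the robot and the scene stay as the last step left them, time stands still between calls to the robot, and variables do not carry over. Pictures are saved under pics/ and viewed, at most 10 in all, crops included, and the job is handed in when it is done.

Besides the shell and the picture viewer there is one more tool, called after ">>>" as a command line: name --argument value ..., lists and objects as JSON in quotes. arm_command: Moves the arm, as the interface text tells. Its arguments: {"type":"object","properties":{"commands":{"type":"array"},"force":{"type":"number"}},"required":["commands"]}

```bash
mkdir -p pics; cat > h.py <<'E'
import numpy as np, cv2
from rig import arm, optics
def snap(name, fn):
    c=optics.camera(name); cv2.imwrite('pics/'+fn+'.png', c['pixels'][:,:,::-1]); np.savez('pics/'+fn+'.npz', **c); return c
def ray(c,u,v):
    f=210/np.tan(np.radians(float(c['fov_y']))/2)
    E=np.array(c['extrinsics']); d=np.array([(u-float(c['cx']))/f,(v-float(c['cy']))/f,1.]); d=E[:3,:3]@d
    return E[:3,3], d/np.linalg.norm(d)
def plane(c,u,v,z):
    o,d=ray(c,u,v); return o+d*(z-o[2])/d[2]
def tri(c1,p1,c2,p2):
    o1,d1=ray(c1,*p1);o2,d2=ray(c2,*p2)
    s=np.linalg.lstsq(np.stack([d1,-d2],1),o2-o1,rcond=None)[0]
    a=o1+s[0]*d1;b=o2+s[1]*d2
    return (a+b)/2, np.linalg.norm(a-b)
E
python3 - <<'E'
from h import *
np.set_printoptions(precision=4,suppress=True)
for n in ('scene','side'):
    c=snap(n,n+'1'); print(n,c['fov_y'],c['cx'],c['cy'],c['extrinsics'])
print(arm.sense())
E
```

```text
scene 49.606035177634126 278.254459062883 209.89587362181598 [[ 0.1635  0.8418 -0.5144  1.178 ]
 [ 0.9865 -0.1346  0.0933 -0.0263]
 [ 0.0093 -0.5227 -0.8525  1.0246]
 [ 0.      0.      0.      1.    ]]
side 52.009796613261756 283.61930998240075 206.00809238234788 [[ 0.8869 -0.2189  0.4068  0.2593]
 [-0.4618 -0.4441  0.7678 -0.6564]
 [ 0.0126 -0.8688 -0.4949  0.5583]
 [ 0.      0.      0.      1.    ]]
{'time': 0.1, 'q': array([65.6251, 28.1584, 89.3446, -0.001 , 62.5486, -6.0494]), 'joint_vel': array([ 0.0616, -0.03  , -0.2001,  0.09  ,  0.0329, -0.0818]), 'effort': array([  0.0023, -61.3621, -25.8605,   0.0694,   0.047 ,  -0.0001]), 'ee_pos': array([0.1964, 0.5931, 0.1903]), 'orientation': array([[-0.9493,  0.3144, -0.0004],
       [ 0.3144,  0.9493, -0.0008],
       [ 0.0001, -0.0009, -1.    ]]), 'force': array([-0.3781,  0.9225,  0.2053]), 'moment': array([-0.0299,  0.0124,  0.0248]), 'gripper_force': 0.0, 'opening': 0.09517937398677961}
```

View pics/scene1.png

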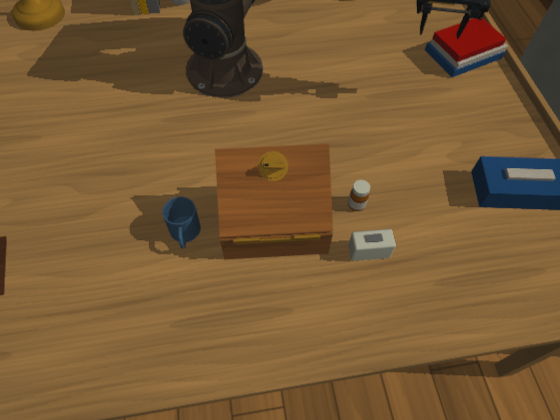

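View pics/side1.png

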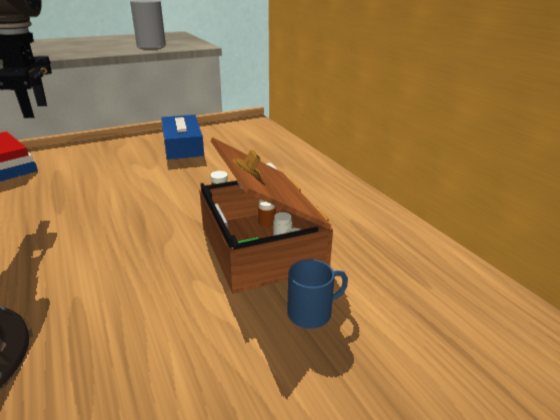

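The scene view shows the lid at (216-331, 146-235) with the knob at (273,166), the mug at (181,220), the jar at (359,195) and the clock at (372,244). The side view shows the open lid from its front edge at (211,140) to the hinge near (327,222). I'll enlarge both to read the corners.

```bash
python3 - <<'E'
from h import *
a=cv2.imread('pics/scene1.png')[135:265,205:340]; b=cv2.imread('pics/side1.png')[130:290,190:340]
a=cv2.resize(a,(400,385),interpolation=cv2.INTER_CUBIC) if 0 else cv2.resize(a,None,fx=3,fy=3,interpolation=cv2.INTER_CUBIC)
b=cv2.resize(b,None,fx=2.6,fy=2.6,interpolation=cv2.INTER_CUBIC)
H=max(a.shape[0],b.shape[0]); o=np.zeros((H,a.shape[1]+b.shape[1],3),np.uint8)
o[:a.shape[0],:a.shape[1]]=a; o[:b.shape[0],a.shape[1]:]=b
cv2.imwrite('pics/crop1.png',np.clip(o*1.6,0,255).astype(np.uint8)); print(o.shape,a.shape)
E
```

```text
(416, 795, 3) (390, 405, 3)
```

View pics/crop1.png

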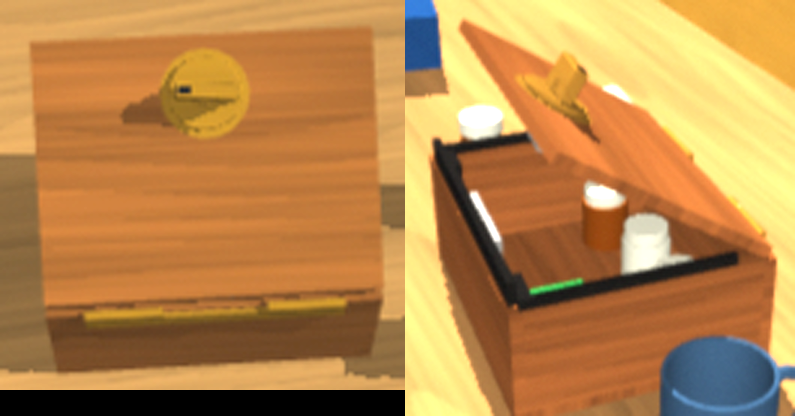

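```bash
python3 - <<'E'
from h import *
np.set_printoptions(precision=4,suppress=True)
L=lambda n:dict(np.load(f'pics/{n}.npz'))
s,d=L('scene1'),L('side1')
A=tri(s,(215.2,149.2),d,(211.9+33,190.8)); B=tri(s,(329,144.5),d,(211.9,137.7))
C=tri(s,(220.5,237),d,(331.2,224)); print('lidF-y',A,'\nlidF+y',B,'\nlidB-y',C)
print('backbottom',plane(s,224,259,0),plane(s,330,252.5,0))
print('frontbottom -y',plane(d,236.2,288.5,0))
print('rim -y',plane(d,232.7,246.5,.12),'rim +y',plane(d,201.2,184.6,.12))
p=B[0]-A[0]; print('yaw',np.degrees(np.arctan2(-p[0],p[1])),np.linalg.norm(p))
m=(A[0]+B[0])/2; print('mid front',m)
print('side widths', np.linalg.norm(A[0]-C[0]))
# knob wing line in scene & mask
for k,c in(('s',s),('d',d)):
    hsv=cv2.cvtColor(c['pixels'],cv2.COLOR_RGB2HSV); print(k,hsv[166,273] if k=='s' else hsv[165,248])
E
```

```text
lidF-y (array([ 0.5061, -0.0518,  0.2159]), np.float64(0.0034120738728967773)) 
lidF+y (array([0.5366, 0.2054, 0.2194]), np.float64(0.001812727951773046)) 
lidB-y (array([ 0.6774, -0.0676,  0.1114]), np.float64(0.00023120492923740853))
backbottom [ 0.6793 -0.0703  0.    ] [0.7037 0.1933 0.    ]
frontbottom -y [ 0.4843 -0.0385  0.    ]
rim -y [ 0.4726 -0.0646  0.12  ] rim +y [0.4985 0.1913 0.12  ]
yaw -6.767186019861784 0.2590683014814329
mid front [0.5214 0.0768 0.2176]
side widths 0.20126365055921416
s [ 20 195 137]
d [ 18 188 141]
```

Measurements agree: front edge width 259 mm, lid length 201 mm and hinge height as given. That gives a box yaw of about -5.8°, hinge axis middle near (0.683, 0.061), lid angle about 0.567 and knob about 0.19 rad. Next I move above lid_push with closed fingers, turning +88° so that the grip axis crosses the wing.

Careful with the scale: shifts go in shares of 1000 mm and turns go in shares of 180 degrees. That gives: -49.8 cm / 100 = -0.498, -45.2 cm / 100 = -0.452, 88 degrees / 180 = 0.4889.

>>> arm_command --commands '[{"grip":0,"offset":[0,0,-0.05],"yaw":0},{"grip":1,"offset":[0,0,-0.1],"yaw":0},{"grip":1,"offset":[-0.498,-0.452,-0.11],"yaw":0.4889},{"grip":1,"offset":[-0.498,-0.452,-0.11],"yaw":0.4889},{"grip":1,"offset":[-0.498,-0.452,-0.11],"yaw":0.4889},{"grip":1,"offset":[-0.498,-0.452,-0.11],"yaw":0.4889},{"grip":1,"offset":[-0.498,-0.452,-0.11],"yaw":0.4889},{"grip":1,"offset":[-0.498,-0.452,-0.11],"yaw":0.4889}]' --force 20

```text
time: 0.9
ee_pos: [0.3444, 0.3303, 0.2951]
orientation: [[-0.338, 0.941, 0.0], [0.941, 0.338, -0.0], [-0.0, -0.0, -1.0]]
force: [1.1, 0.1, 0.1]
opening: 0.0366
gripper_force: 0.0
```

```bash
cat >> h.py <<'E'
def to(x,y,z,ya):  # offsets (cm, from measured pose) and yaw to bring TCP to xyz with tool y at world angle ya
    s=arm.sense(); R=s['orientation']; d=R.T@(np.array([x,y,z])-s['ee_pos'])*100
    a=np.degrees(np.arctan2(R[1,1],R[0,1]))
    print('t',s['time'],'pos',s['ee_pos'],'ya',a,'F',s['force'],'open',s['opening'],'-> off',d,'yaw',(a-ya+180)%360-180)
np.set_printoptions(precision=4,suppress=True)
E
python3 -c "
from h import *
to(.527,.007,.30,-16.7)"
```

```text
t 0.9 pos [0.3444 0.3303 0.2951] ya 19.777581595137004 F [1.0891 0.0689 0.1253] open 0.036645131256594736 -> off [-36.598    6.2476  -0.4853] yaw 36.477581595136996
```

In the tool's units: -36.6 cm / 100 = -0.366, 6.2 cm / 100 = 0.062, 36 degrees / 180 = 0.2.

>>> arm_command --commands '[{"grip":1,"offset":[-0.366,0.062,-0.005],"yaw":0.2},{"grip":1,"offset":[-0.366,0.062,-0.005],"yaw":0.2},{"grip":1,"offset":[-0.366,0.062,-0.005],"yaw":0.2},{"grip":1,"offset":[-0.366,0.062,-0.005],"yaw":0.2},{"grip":1,"offset":[-0.366,0.062,-0.005],"yaw":0.2},{"grip":1,"offset":[-0.366,0.062,-0.005],"yaw":0.2},{"grip":1,"offset":[-0.366,0.062,-0.005],"yaw":0.2},{"grip":1,"offset":[-0.366,0.062,-0.005],"yaw":0.2}]'

```text
time: 1.7
ee_pos: [0.5293, 0.0063, 0.2997]
orientation: [[0.276, 0.961, -0.0], [0.961, -0.276, -0.0], [-0.0, -0.0, -1.0]]
force: [-0.2, 0.7, -0.4]
opening: 0.0004
gripper_force: 0.0
```

```bash
python3 -c "
from h import *
to(.527,.007,.22,-16.7)
c=snap('wrist','w1'); print(c['fov_y'],c['cx'],c['cy'],c['extrinsics'])"
```

```text
t 1.7 pos [0.5293 0.0063 0.2997] ya -16.043591944384872 F [-0.1644  0.7319 -0.3956] open 0.00043596634085358725 -> off [ 0.006  -0.2381  7.9654] yaw 0.6564080556151168
65.70646984690485 282.5412770414126 209.04040804091608 [[ 0.9612 -0.2647 -0.0772  0.5514]
 [-0.2757 -0.9226 -0.2698  0.0813]
 [ 0.0002  0.2806 -0.9598  0.4942]
 [ 0.      0.      0.      1.    ]]
```

View pics/w1.png

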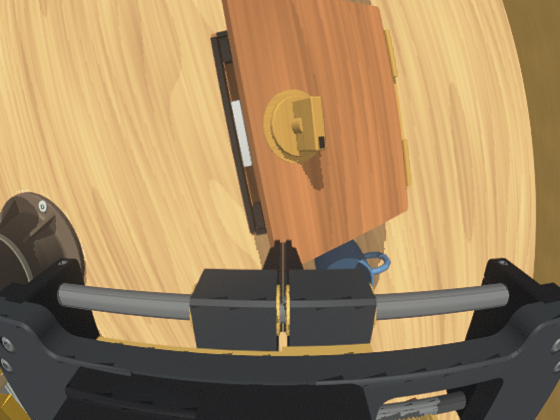

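The wrist view shows the fingertips at (282,245), over the lid's front -y part and clear of the knob at (297,126). Now I push down.

>>> arm_command --commands '[{"grip":1,"offset":[0,0,0.04],"yaw":0},{"grip":1,"offset":[0,0,0.08],"yaw":0},{"grip":1,"offset":[0,-0.003,0.095],"yaw":0},{"grip":1,"offset":[0,-0.006,0.11],"yaw":0},{"grip":1,"offset":[0,-0.009,0.12],"yaw":0},{"grip":1,"offset":[0,-0.012,0.13],"yaw":0},{"grip":1,"offset":[0,-0.015,0.14],"yaw":0},{"grip":1,"offset":[0,-0.018,0.15],"yaw":0}]'

```text
time: 2.55
ee_pos: [0.5105, 0.0148, 0.1497]
orientation: [[0.274, 0.962, 0.001], [0.962, -0.274, 0.0], [0.0, 0.001, -1.0]]
force: [-0.1, -0.0, -0.4]
opening: 0.0002
gripper_force: 0.1
```

>>> arm_command --commands '[{"grip":1,"offset":[0,0,0.005],"yaw":0},{"grip":1,"offset":[0,0,0.009],"yaw":0}]'

```text
time: 2.75
ee_pos: [0.5108, 0.0147, 0.1408]
orientation: [[0.274, 0.962, 0.0], [0.962, -0.274, 0.0], [0.0, -0.0, -1.0]]
force: [-0.5, -0.3, 0.3]
opening: 0.0003
gripper_force: 0.0
```

```bash
python3 -c "
from h import *
print(arm.sense()['force'])
snap('side','d2')
b=cv2.imread('pics/d2.png')[100:300,170:400]; cv2.imwrite('pics/d2c.png',cv2.resize(b,None,fx=2.6,fy=2.6,interpolation=cv2.INTER_CUBIC))"
```

```text
[-0.5405 -0.2964  0.3228]
```

View pics/d2c.png

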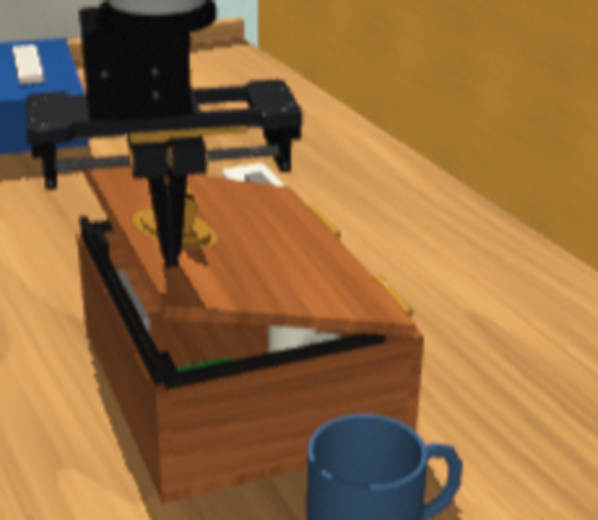

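The lid has come down with the fingertip at (172,262) of the crop, and it still stands clear of the seal. I continue in small steps.

>>> arm_command --commands '[{"grip":1,"offset":[0,0,0.003],"yaw":0},{"grip":1,"offset":[0,0,0.006],"yaw":0}]'

```text
time: 3.0
ee_pos: [0.511, 0.0146, 0.1352]
orientation: [[0.274, 0.962, 0.001], [0.962, -0.274, 0.0], [0.0, 0.001, -1.0]]
force: [-0.4, 0.0, 0.1]
opening: 0.0003
gripper_force: 0.0
```

In the tool's units: 0.4 cm / 100 = 0.004, 0.2 cm / 100 = 0.002.

>>> arm_command --commands '[{"grip":1,"offset":[0,0,0.002],"yaw":0},{"grip":1,"offset":[0,0,0.004],"yaw":0}]'

```text
time: 3.2
ee_pos: [0.5108, 0.0147, 0.1311]
orientation: [[0.274, 0.962, 0.0], [0.962, -0.274, 0.0], [0.0, 0.0, -1.0]]
force: [-0.9, -0.4, 0.1]
opening: 0.0006
gripper_force: 0.0
```

No force yet, so I check the lid angle before going on.

```bash
python3 -c "
from h import *
print(arm.sense()['force'])
snap('side','d3')
b=cv2.imread('pics/d3.png')[150:270,190:350]; cv2.imwrite('pics/d3c.png',cv2.resize(b,None,fx=5,fy=5,interpolation=cv2.INTER_CUBIC))"
```

```text
[-0.9381 -0.3809  0.1121]
```

View pics/d3c.png

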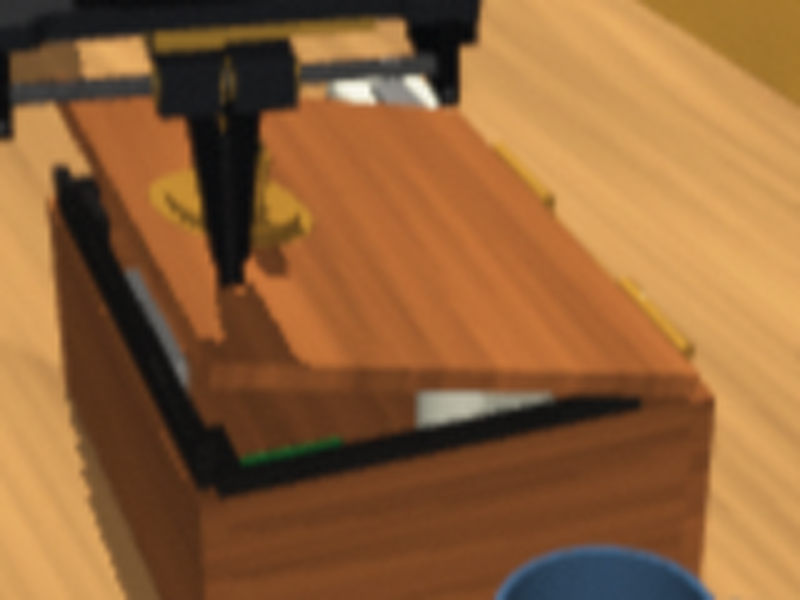

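```bash
python3 -c "
from h import *
d=dict(np.load('pics/d3.npz')); d1=dict(np.load('pics/side1.npz'))
h=np.array([.683,.061,.102]);a=np.radians(-5.8);xb=np.array([np.cos(a),np.sin(a),0]);yb=np.array([-xb[1],xb[0],0])
def f(c,u,v):
    o,r=ray(c,u,v); p=o+r*((-.13-(o-h)@yb)/(r@yb)); return (p-h)@xb,(p-h)[2]
print(f(d1,244.9,190.8),f(d1,331.2,224.2)); print(f(d,231.1,224),f(d,231.5,228), f(d,331,225))
print(f(d,231,246.5))
t=arm.sense()['ee_pos']; print('tip fwd',(t-h)@xb,(t-h)@yb,t[2]-h[2])"

```

```text
(np.float64(-0.1659906253409553), np.float64(0.11512777416536123)) (np.float64(0.006534540098877058), np.float64(0.010053831116797848))
(np.float64(-0.19323905465177643), np.float64(0.05445609415937751)) (np.float64(-0.1929250142061366), np.float64(0.04607716911361197)) (np.float64(0.006230328764250253), np.float64(0.008274606041739671))
(np.float64(-0.1957596020693845), np.float64(0.007136978866752006))
tip fwd -0.16681189000231084 -0.0634893751665703 0.028803581334831338
```

```bash
python3 -c "
from h import *
d=dict(np.load('pics/d3.npz')); t=arm.sense()['ee_pos']
E=d['extrinsics'];f=210/np.tan(np.radians(d['fov_y'])/2)
for z in (.131,.149,.16):
    p=E[:3,:3].T@(np.array([t[0],t[1],z])-E[:3,3]); print(z,p[0]/p[2]*f+d['cx'],p[1]/p[2]*f+d['cy'])
c=snap('scene','s3')
b=cv2.imread('pics/s3.png')[135:265,205:340]; cv2.imwrite('pics/s3c.png',np.clip(1.5*cv2.resize(b,None,fx=4.5,fy=4.5,interpolation=cv2.INTER_CUBIC),0,255).astype(np.uint8))
"

```

```text
0.131 235.6498480242792 215.46626198405187
0.149 235.2476628182339 207.36021875186086
0.16 234.9975526023992 202.31924710025683
```

View pics/s3c.png

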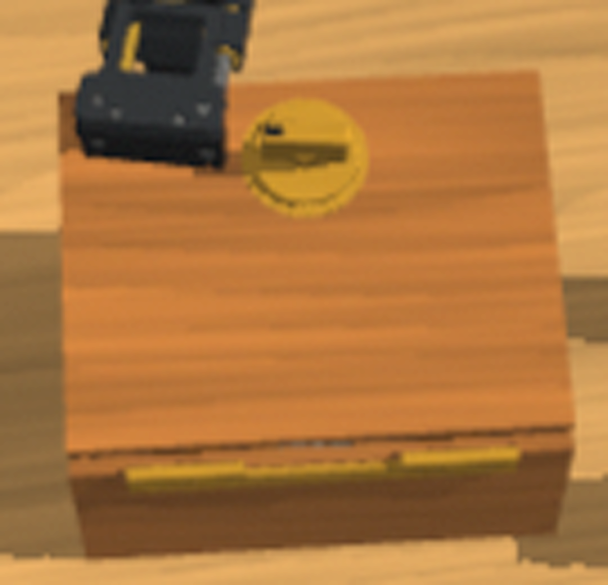

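```bash
python3 -c "
from h import *
d=dict(np.load('pics/d3.npz')); s=dict(np.load('pics/s3.npz'))
print(tri(s,(218.3,156.1),d,(231.1,224)), tri(s,(325,150.6),d,(202,171)))
px=d['pixels'];print(px[196:224:2,236].tolist()); print(px[196:224:2,233].tolist())
"

```

```text
(array([ 0.4788, -0.0486,  0.1552]), np.float64(0.0025383621690029294)) (array([0.5042, 0.208 , 0.1487]), np.float64(0.009753858454057825))
[[20, 19, 20], [21, 20, 21], [20, 20, 20], [22, 21, 21], [22, 21, 21], [43, 30, 22], [104, 60, 32], [101, 58, 31], [98, 56, 28], [95, 56, 29], [92, 53, 28], [92, 52, 26], [93, 54, 28], [102, 58, 31]]
[[13, 13, 13], [14, 12, 13], [19, 14, 13], [50, 30, 20], [89, 51, 28], [100, 57, 31], [116, 66, 32], [121, 69, 35], [146, 84, 42], [169, 98, 49], [173, 100, 50], [129, 72, 37], [88, 50, 26], [100, 57, 29]]
```

```bash
python3 -c "
from h import *
c=dict(np.load('pics/w1.npz')); E=c['extrinsics'];f=210/np.tan(np.radians(c['fov_y'])/2)
for z in (.2997,.315,.33):
    p=E[:3,:3].T@(np.array([.5293,.0063,z])-E[:3,3]); th=np.arctan2(np.hypot(p[0],p[1]),p[2]); k=f*th/np.hypot(p[0],p[1]); print(z,p,p[0]*k+c['cx'],p[1]*k+c['cy'])
print(arm.sense()['effort'],arm.sense()['moment'])
"

```

```text
0.2997 [-0.0006  0.0205  0.2086] 281.55128571423626 240.85301026588925
0.315 [-0.0006  0.0248  0.1939] 281.48276526131434 250.34823418171305
0.33 [-0.0006  0.029   0.1795] 281.4058519704437 261.0787688613444
[ -0.0071 -50.153  -20.5282   0.0648  -0.0508   0.0002] [-0.1173  0.0798  0.0034]
```

In the tool's units: 0.4 cm / 100 = 0.004, 0.2 cm / 100 = 0.002.

>>> arm_command --commands '[{"grip":1,"offset":[0,0,0.002],"yaw":0},{"grip":1,"offset":[0,0,0.004],"yaw":0}]'

```text
time: 3.5
ee_pos: [0.5108, 0.0147, 0.1272]
orientation: [[0.274, 0.962, 0.0], [0.962, -0.274, 0.0], [0.0, 0.0, -1.0]]
force: [-1.2, 0.3, 0.1]
opening: 0.0002
gripper_force: 0.0
```

```bash
python3 -c "
from h import *
c=snap('side','d4');px=c['pixels']
print(px[200:226:2,236].tolist())
print([ (r,px[r,245].tolist()) for r in range(218,246,2)]); print('old',[ (r,np.load('pics/d3.npz')['pixels'][r,245].tolist()) for r in range(218,246,2)])
"

```

```text
[[22, 21, 21], [21, 20, 19], [20, 21, 21], [22, 20, 20], [48, 33, 23], [99, 56, 29], [102, 58, 30], [100, 57, 29], [96, 55, 27], [94, 53, 28], [93, 53, 27], [93, 53, 27], [103, 59, 32]]
[(218, [104, 61, 31]), (220, [98, 56, 30]), (222, [99, 56, 29]), (224, [114, 66, 34]), (226, [130, 75, 37]), (228, [127, 72, 36]), (230, [101, 57, 29]), (232, [93, 53, 28]), (234, [87, 50, 26]), (236, [87, 50, 25]), (238, [88, 53, 28]), (240, [41, 70, 32]), (242, [16, 23, 16]), (244, [21, 20, 18])]
old [(218, [95, 55, 28]), (220, [98, 57, 30]), (222, [109, 63, 32]), (224, [132, 75, 38]), (226, [130, 74, 38]), (228, [108, 61, 33]), (230, [98, 55, 29]), (232, [93, 53, 29]), (234, [88, 51, 27]), (236, [88, 50, 26]), (238, [86, 50, 26]), (240, [41, 71, 31]), (242, [19, 25, 19]), (244, [21, 21, 19])]
```

```bash
python3 -c "
from h import *
for n in('side1','scene1'):
    d=dict(np.load(f'pics/{n}.npz'))
    E=d['extrinsics'];f=210/np.tan(np.radians(d['fov_y'])/2)
    for w in (-.0535,0,.0535):
        p=E[:3,:3].T@(np.array([.1964+.3144*w,.5931+.9493*w,.1903])-E[:3,3]); print(n,w,p[0]/p[2]*f+d['cx'],p[1]/p[2]*f+d['cy'])
"

```

```text
side1 -0.0535 30.645817632892175 127.50216160289874
side1 0 37.74510034501071 120.60642617998056
side1 0.0535 44.28418736233161 114.25482478482674
scene1 -0.0535 416.91553009215835 38.854667223715154
scene1 0 436.19413680993176 40.94078726469712
scene1 0.0535 455.5915851695586 43.039767048833966
```

In the tool's units: 0.6 cm / 100 = 0.006, 0.3 cm / 100 = 0.003.

>>> arm_command --commands '[{"grip":1,"offset":[0,0,0.003],"yaw":0},{"grip":1,"offset":[0,0,0.006],"yaw":0}]'

```text
time: 3.75
ee_pos: [0.5107, 0.0147, 0.121]
orientation: [[0.274, 0.962, 0.0], [0.962, -0.274, 0.0], [0.0, 0.0, -1.0]]
force: [0.1, -0.5, 0.3]
opening: 0.0005
gripper_force: 0.0
```

In the tool's units: 0.4 cm / 100 = 0.004, 0.2 cm / 100 = 0.002.

>>> arm_command --commands '[{"grip":1,"offset":[0,0,0.002],"yaw":0},{"grip":1,"offset":[0,0,0.004],"yaw":0}]'

```text
time: 3.95
ee_pos: [0.5107, 0.0147, 0.1169]
orientation: [[0.274, 0.962, -0.0], [0.962, -0.274, 0.0], [0.0, -0.0, -1.0]]
force: [1.5, 0.2, -0.8]
opening: 0.0003
gripper_force: 0.0
```

```bash
python3 -c "
from h import *
c=snap('side','d5');s=snap('scene','s5')
a=cv2.imread('pics/d5.png')[150:270,190:340]; b=cv2.imread('pics/s5.png')[140:250,205:340]
a=cv2.resize(a,(750//2*1,300),interpolation=cv2.INTER_CUBIC); b=cv2.resize(b,(405,330),interpolation=cv2.INTER_CUBIC)
o=np.zeros((330,780,3),np.uint8); o[:300,:375]=a;o[:,375:]=b
cv2.imwrite('pics/c5.png',np.clip(o*1.5,0,255).astype(np.uint8))
"

```

```text
(no output)
```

View pics/c5.png

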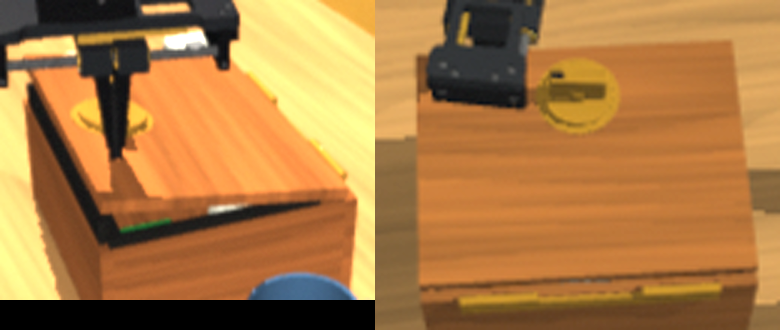

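The lid is close to the seal, with a gap still visible near crop (110,225). The visible tip and the contact sit about 16 mm above the reported TCP. I go on until the force rises.

In the tool's units: 0.3 cm / 100 = 0.003, 0.15 cm / 100 = 0.0015.

>>> arm_command --commands '[{"grip":1,"offset":[0,0,0.0015],"yaw":0},{"grip":1,"offset":[0,0,0.003],"yaw":0}]'

```text
time: 4.25
ee_pos: [0.5107, 0.0147, 0.1141]
orientation: [[0.274, 0.962, 0.0], [0.962, -0.274, 0.0], [0.0, 0.0, -1.0]]
force: [-0.4, 0.3, -0.4]
opening: 0.0006
gripper_force: 0.0
```

In the tool's units: 0.2 cm / 100 = 0.002, 0.1 cm / 100 = 0.001.

>>> arm_command --commands '[{"grip":1,"offset":[0,0,0.001],"yaw":0},{"grip":1,"offset":[0,0,0.002],"yaw":0}]'

```text
time: 4.45
ee_pos: [0.5107, 0.0147, 0.1121]
orientation: [[0.274, 0.962, 0.0], [0.962, -0.274, 0.0], [0.0, 0.0, -1.0]]
force: [-0.5, 0.1, 0.4]
opening: 0.0008
gripper_force: 0.0
```

In the tool's units: 0.2 cm / 100 = 0.002, 0.1 cm / 100 = 0.001.

>>> arm_command --commands '[{"grip":1,"offset":[0,0,0.001],"yaw":0},{"grip":1,"offset":[0,0,0.002],"yaw":0}]'

```text
time: 4.65
ee_pos: [0.5107, 0.0147, 0.1101]
orientation: [[0.274, 0.962, 0.0], [0.962, -0.274, 0.0], [0.0, 0.0, -1.0]]
force: [-0.5, -0.3, -0.8]
opening: 0.0005
gripper_force: 0.0
```

In the tool's units: 0.2 cm / 100 = 0.002, 0.1 cm / 100 = 0.001.

>>> arm_command --commands '[{"grip":1,"offset":[0,0,0.001],"yaw":0},{"grip":1,"offset":[0,0,0.002],"yaw":0}]'

```text
time: 4.85
ee_pos: [0.5107, 0.0147, 0.1081]
orientation: [[0.274, 0.962, 0.0], [0.962, -0.274, 0.0], [0.0, 0.0, -1.0]]
force: [-0.3, -0.1, 0.1]
opening: 0.0005
gripper_force: 0.0
```

```bash
python3 -c "
from h import *
s=arm.sense();print(s['effort'],s['force'],s['moment'])
px=snap('side','d6')['pixels']
for n in('d4','d5','d6'):
  q=np.load(f'pics/{n}.npz')['pixels']; print(n,[q[r,250].max() for r in range(218,246)], [q[r,236].max() for r in range(204,226)])
"
```

```text
[ -0.     -51.3506 -19.2935   0.0612   0.0615   0.    ] [-0.2716 -0.1394  0.0753] [-0.1716  0.0633  0.0003]
d4 [np.uint8(194), np.uint8(194), np.uint8(192), np.uint8(191), np.uint8(189), np.uint8(178), np.uint8(149), np.uint8(124), np.uint8(124), np.uint8(125), np.uint8(124), np.uint8(115), np.uint8(103), np.uint8(99), np.uint8(101), np.uint8(100), np.uint8(99), np.uint8(101), np.uint8(101), np.uint8(96), np.uint8(75), np.uint8(71), np.uint8(55), np.uint8(23), np.uint8(21), np.uint8(20), np.uint8(20), np.uint8(30)] [np.uint8(21), np.uint8(20), np.uint8(22), np.uint8(29), np.uint8(48), np.uint8(79), np.uint8(99), np.uint8(101), np.uint8(102), np.uint8(101), np.uint8(100), np.uint8(98), np.uint8(96), np.uint8(95), np.uint8(94), np.uint8(93), np.uint8(93), np.uint8(93), np.uint8(93), np.uint8(94), np.uint8(103), np.uint8(115)]
d5 [np.uint8(194), np.uint8(196), np.uint8(197), np.uint8(200), np.uint8(199), np.uint8(198), np.uint8(198), np.uint8(197), np.uint8(196), np.uint8(189), np.uint8(156), np.uint8(119), np.uint8(125), np.uint8(128), np.uint8(127), np.uint8(124), np.uint8(112), np.ui
[... 501 characters left out ...]
, np.uint8(181), np.uint8(185), np.uint8(189), np.uint8(195), np.uint8(196), np.uint8(198), np.uint8(201), np.uint8(202), np.uint8(202), np.uint8(201), np.uint8(200), np.uint8(198), np.uint8(194), np.uint8(163), np.uint8(125), np.uint8(126), np.uint8(128), np.uint8(128), np.uint8(115), np.uint8(76), np.uint8(55), np.uint8(22), np.uint8(19), np.uint8(19), np.uint8(21), np.uint8(29)] [np.uint8(21), np.uint8(21), np.uint8(21), np.uint8(19), np.uint8(20), np.uint8(21), np.uint8(22), np.uint8(21), np.uint8(21), np.uint8(22), np.uint8(20), np.uint8(20), np.uint8(33), np.uint8(69), np.uint8(97), np.uint8(101), np.uint8(103), np.uint8(105), np.uint8(105), np.uint8(106), np.uint8(107), np.uint8(109)]
```

In the tool's units: 0.2 cm / 100 = 0.002, 0.1 cm / 100 = 0.001.

>>> arm_command --commands '[{"grip":1,"offset":[0,0,0.001],"yaw":0},{"grip":1,"offset":[0,0,0.002],"yaw":0},{"grip":1,"offset":[0,0,0.002],"yaw":0}]'

```text
time: 5.2
ee_pos: [0.5106, 0.0147, 0.1061]
orientation: [[0.274, 0.962, -0.0], [0.962, -0.274, 0.0], [0.0, -0.0, -1.0]]
force: [0.5, 0.5, -0.4]
opening: 0.0005
gripper_force: 0.0
```

>>> arm_command --commands '[{"grip":1,"offset":[0,0,0.001],"yaw":0},{"grip":1,"offset":[0,0,0.002],"yaw":0},{"grip":1,"offset":[0,0,0.002],"yaw":0}]'

```text
time: 5.5
ee_pos: [0.5107, 0.0147, 0.1042]
orientation: [[0.274, 0.962, 0.0], [0.962, -0.274, 0.0], [0.0, 0.0, -1.0]]
force: [-0.5, -0.4, 1.1]
opening: 0.0006
gripper_force: 0.8
```

In the tool's units: 0.1 cm / 100 = 0.001.

>>> arm_command --commands '[{"grip":1,"offset":[0,0,0.001],"yaw":0},{"grip":1,"offset":[0,0,0.001],"yaw":0}]'

```text
time: 5.7
ee_pos: [0.5107, 0.0147, 0.1033]
orientation: [[0.274, 0.962, 0.0], [0.962, -0.274, 0.0], [0.0, 0.0, -1.0]]
force: [-1.2, -0.2, 4.4]
opening: 0.0005
gripper_force: 1.9
```

In the tool's units: 0.1 cm / 100 = 0.001.

>>> arm_command --commands '[{"grip":1,"offset":[0,0,0.001],"yaw":0},{"grip":1,"offset":[0,0,0.001],"yaw":0}]'

```text
time: 5.9
ee_pos: [0.5105, 0.0147, 0.1023]
orientation: [[0.274, 0.962, -0.0], [0.962, -0.274, 0.0], [0.0, -0.0, -1.0]]
force: [-1.9, -0.3, 4.9]
opening: 0.0001
gripper_force: 2.2
```

```bash
python3 -c "
from h import *
s=arm.sense();print(s['effort'],s['force'],s['moment'],s['ee_pos'])
snap('side','d7')
for n in('d6','d7'):
  q=np.load(f'pics/{n}.npz')['pixels']; print(n,q[226:246,250].max(1), q[204:226,236].max(1))
"
```

```text
[ -0.1097 -49.2037 -18.9926   0.0821  -0.6043  -0.0092] [-1.9213 -0.3018  4.858 ] [-0.0698  0.4963 -0.0438] [0.5105 0.0147 0.1023]
d6 [201 202 202 201 200 198 194 163 125 126 128 128 115  76  55  22  19  19
  21  29] [ 21  21  21  19  20  21  22  21  21  22  20  20  33  69  97 101 103 105
 105 106 107 109]
d7 [200 202 203 202 201 201 196 161 113 117 128 129 127 112  77  58  24  20
  21  30] [ 21  21  21  21  20  21  20  21  21  21  20  21  20  21  22  41  76  99
 104 105 107 107]
```

The seal is reached at 4.9 N. The reported TCP and the fixed cameras disagree by roughly 2 cm, so I quantify that shift from the visible tips. The knob will then be located with the wrist camera in the robot's own frame.

```bash
python3 -c "
from h import *
s=dict(np.load('pics/scene1.npz'));d=dict(np.load('pics/side1.npz'))
print('start tips tri',tri(s,(423,33),d,(28,115)),tri(s,(463,37),d,(42,103)),'reported mid .1964 .5931 .1903')
# knob in wrist view w1 (lid .567) : axis point at disc, ray
c=dict(np.load('pics/w1.npz')); E=c['extrinsics'];f=210/np.tan(np.radians(c['fov_y'])/2)
def wray(u,v):
    x,y=u-c['cx'],v-c['cy'];r=np.hypot(x,y);t=r/f
    return E[:3,:3]@np.array([np.sin(t)*x/r,np.sin(t)*y/r,np.cos(t)])
def pl(u,v,z): q=wray(u,v); return E[:3,3]+q*(z-E[2,3])/q[2]
for nm,u,v,z in (('front-y corner',274,265,.2159),('back-y corner',407,209,.1114),('seal front -y',256,233,.12),('seal front +y',221,33,.12),('disc',293,127,.1987)):
    print(nm,pl(u,v,z),pl(u,v,z-.025))
"
```

```text
start tips tri (array([0.183 , 0.5525, 0.2158]), np.float64(0.007661686427401241)) (array([0.2162, 0.6561, 0.215 ]), np.float64(0.0062182656295656814)) reported mid .1964 .5931 .1903
front-y corner [ 0.506  -0.0479  0.2159] [ 0.5019 -0.0595  0.1909]
back-y corner [ 0.675  -0.0705  0.1114] [ 0.6831 -0.0804  0.0864]
seal front -y [ 0.4815 -0.0444  0.12  ] [ 0.4768 -0.0528  0.095 ]
seal front +y [0.5115 0.1976 0.12  ] [0.5088 0.2053 0.095 ]
disc [0.5579 0.0696 0.1987] [0.5585 0.0686 0.1737]
```

In the tool's units: -10 cm / 100 = -0.1, -6 cm / 100 = -0.06.

>>> arm_command --commands '[{"grip":1,"offset":[0,0,-0.02],"yaw":0},{"grip":1,"offset":[0,0,-0.06],"yaw":0},{"grip":0.2,"offset":[0,0,-0.1],"yaw":0},{"grip":0.2,"offset":[0,0,-0.1],"yaw":0}]'

```text
time: 6.35
ee_pos: [0.5127, 0.0145, 0.2065]
orientation: [[0.274, 0.962, 0.008], [0.962, -0.274, -0.001], [0.001, 0.008, -1.0]]
force: [-0.6, -0.3, 0.4]
opening: 0.0115
gripper_force: 0.0
```

```bash
python3 -c "
from h import *
s=arm.sense(); print(s['ee_pos'],s['opening'],s['force'])
snap('wrist','w2');snap('scene','s8');snap('side','d8')
a=cv2.imread('pics/w2.png')[0:280,180:440]; a=cv2.resize(a,(520,560),interpolation=cv2.INTER_CUBIC)
b=cv2.imread('pics/d8.png')[150:280,190:340]; b=cv2.resize(b,(270,234),interpolation=cv2.INTER_CUBIC)
e=cv2.imread('pics/s8.png')[140:250,205:340]; e=cv2.resize(e,(270,220),interpolation=cv2.INTER_CUBIC)
o=np.zeros((560,790,3),np.uint8);o[:,:520]=a;o[:234,520:]=np.clip(b*1.5,0,255);o[300:520,520:]=np.clip(e*1.5,0,255);cv2.imwrite('pics/c8.png',o)
"
```

```text
[0.5127 0.0145 0.2065] 0.011522878209155716 [-0.6133 -0.2861  0.4451]
```

View pics/c8.png

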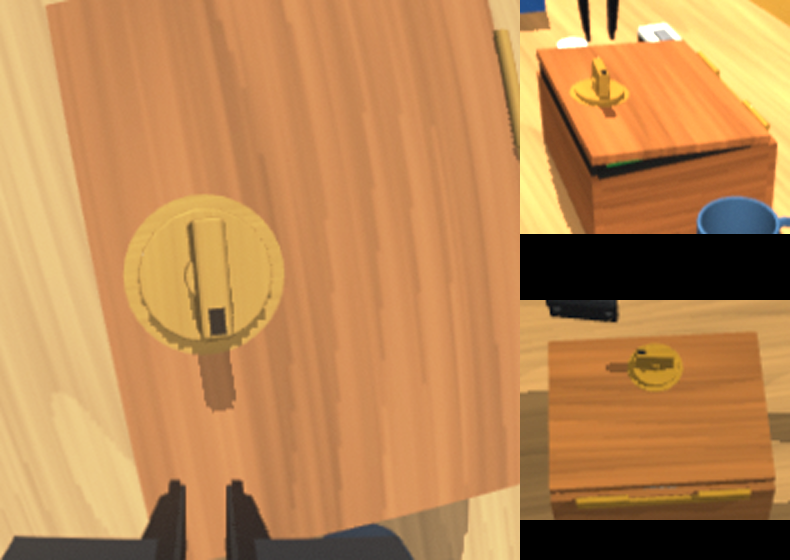

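The wrist frame agrees with the fixed cameras, since the lid corners match. So the real fingertips end about 25 mm behind the reported TCP. In w2 the knob disc centre is at pixel (282.5,136.5), and the wing is about 5.5° counter-clockwise of tool x, so the knob is about 0.09 rad. The lid rests on the seal.

```bash
python3 -c "
from h import *
c=dict(np.load('pics/w2.npz')); E=c['extrinsics'];f=210/np.tan(np.radians(c['fov_y'])/2)
def pl(u,v,z):
    x,y=u-c['cx'],v-c['cy'];r=np.hypot(x,y);t=r/f
    q=E[:3,:3]@np.array([np.sin(t)*x/r,np.sin(t)*y/r,np.cos(t)]); return E[:3,3]+q*(z-E[2,3])/q[2]
print('disc',pl(282.5,136.5,.1326),'wing top',pl(286,138.5,.1605))
print('wing ends',pl(180+208/2,109.5,.1605),pl(180+219/2,167,.1605))
h=np.array([.683,.061,.102]);a=np.radians(-5.8);xb=np.array([np.cos(a),np.sin(a),0])
print('model grip', h-xb*(.155*.9955-.038*.095))
# hsv mask of disc in w2
d=dict(np.load('pics/d8.npz'));E2=d['extrinsics'];f2=210/np.tan(np.radians(d['fov_y'])/2)
t=np.array([.5127,.0145,.2065])
for dz in(.015,.02,.025,.03):
    p=E2[:3,:3].T@(t+[0,0,dz]-E2[:3,3]); print(dz,p[0]/p[2]*f2+d['cx'],p[1]/p[2]*f2+d['cy'])
# brass mask
for n in('w2','s8'):
    q=np.load(f'pics/{n}.npz')['pixels'];m=cv2.inRange(cv2.cvtColor(q,cv2.COLOR_RGB2HSV),(19,120,90),(28,255,255))
    k,_,st,ce=cv2.connectedComponentsWithStats(m); print(n,[(st[i].tolist(),ce[i].tolist()) for i in np.argsort(-st[1:,4])[:3]+1])
to(.53,.075,.21,-10.5)
"
```

```text
disc [0.5308 0.0737 0.1326] wing top [0.5331 0.0732 0.1605]
wing ends [0.5375 0.0943 0.1605] [0.5298 0.0519 0.1605]
model grip [0.5331 0.0762 0.102 ]
0.015 234.63725821731745 172.67347867572295
0.02 234.51695991005977 170.17806941608228
0.025 234.39589822369004 167.66682499343528
0.03 234.27406586879732 165.13959419980628
w2 [([242, 98, 80, 78, 4358], [281.2111060119321, 134.42473611748508]), ([112, 338, 280, 18, 1697], [275.47200942840306, 349.12551561579255]), ([543, 0, 17, 67, 559], [553.8872987477639, 21.686940966010734])]
s8 [([14, 0, 51, 30, 1108], [40.312274368231044, 12.733754512635379]), ([259, 162, 27, 23, 339], [273.2654867256637, 174.02949852507373]), ([233, 238, 58, 4, 144], [258.6736111111111, 239.29861111111111])]
t 6.5 pos [0.5104 0.0147 0.2015] ya -15.890146891936157 F [-0.0993  0.3989 -1.2796] open 0.02304417405809526 -> off [ 6.3358  0.2387 -0.8488] yaw -5.390146891936155
```

In the tool's units: 6.3 cm / 100 = 0.063, 4 cm / 100 = 0.04, -5.5 degrees / 180 = -0.0306.

>>> arm_command --commands '[{"grip":0.2,"offset":[0.04,0.003,0],"yaw":-0.0306},{"grip":0.2,"offset":[0.063,0.005,0],"yaw":-0.0306},{"grip":0.2,"offset":[0.063,0.005,0],"yaw":-0.0306},{"grip":0.2,"offset":[0.063,0.005,0],"yaw":-0.0306}]'

```text
time: 6.9
ee_pos: [0.5321, 0.074, 0.2007]
orientation: [[0.179, 0.984, -0.003], [0.984, -0.179, -0.0], [-0.001, -0.003, -1.0]]
force: [-0.1, -0.4, -0.6]
opening: 0.0382
gripper_force: 0.0
```

```bash
python3 -c "
from h import *
to(.533,.074,.125,-10.4)
c=snap('wrist','w3')
a=cv2.imread('pics/w3.png')[60:300,180:400]; cv2.imwrite('pics/w3c.png',cv2.resize(a,None,fx=2.4,fy=2.4,interpolation=cv2.INTER_CUBIC))
"
```

```text
t 6.9 pos [0.5321 0.074  0.2007] ya -10.336258548573186 F [-0.0553 -0.429  -0.6336] open 0.0382331151193716 -> off [0.0214 0.1077 7.5698] yaw 0.06374145142680732
```

View pics/w3c.png

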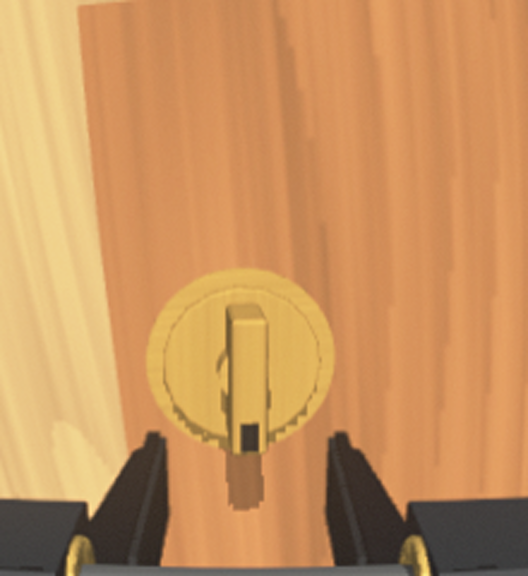

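The wing (column 247 of the crop) lies parallel to the fingers and midway between the tips (columns 165 and 328). I descend astride it.

In the tool's units: 8.4 cm / 100 = 0.084, 7.5 cm / 100 = 0.075.

>>> arm_command --commands '[{"grip":0.2,"offset":[0,0.001,0.03],"yaw":0},{"grip":0.2,"offset":[0,0.001,0.06],"yaw":0},{"grip":0.2,"offset":[0,0.001,0.075],"yaw":0},{"grip":0.2,"offset":[0,0.001,0.084],"yaw":0},{"grip":0.2,"offset":[0,0.001,0.084],"yaw":0}]'

```text
time: 7.45
ee_pos: [0.5332, 0.0731, 0.1172]
orientation: [[0.181, 0.983, -0.002], [0.983, -0.181, -0.0], [-0.0, -0.002, -1.0]]
force: [0.6, 0.2, 0.0]
opening: 0.038
gripper_force: 0.0
```

>>> arm_command --commands '[{"grip":0.8,"offset":[0,0,0],"yaw":0},{"grip":0.8,"offset":[0,0,0],"yaw":0},{"grip":1,"offset":[0,0,0],"yaw":0},{"grip":1,"offset":[0,0,0],"yaw":0},{"grip":1,"offset":[0,0,0],"yaw":0}]' --force 15

```text
time: 7.95
ee_pos: [0.532, 0.074, 0.1184]
orientation: [[0.18, 0.984, -0.003], [0.984, -0.18, 0.0], [-0.0, -0.003, -1.0]]
force: [-8.8, 1.1, 6.3]
opening: 0.013
gripper_force: 15.1
```

Gripped at 13 mm, which matches the wing. I ease the sideways load and press down in small steps, moving forward slightly because the knob swings forward as the lid drops.

In the tool's units: 0.2 cm / 100 = 0.002, -0.15 cm / 100 = -0.0015.

>>> arm_command --commands '[{"grip":1,"offset":[0,-0.001,0],"yaw":0},{"grip":1,"offset":[0,-0.0015,0.002],"yaw":0},{"grip":1,"offset":[0,-0.0015,0.002],"yaw":0}]'

```text
time: 8.25
ee_pos: [0.5314, 0.0741, 0.1164]
orientation: [[0.18, 0.984, -0.001], [0.984, -0.18, 0.0], [-0.0, -0.001, -1.0]]
force: [-4.5, 0.5, 4.0]
opening: 0.0131
gripper_force: 14.8
```

In the tool's units: 0.2 cm / 100 = 0.002, -0.1 cm / 100 = -0.001.

>>> arm_command --commands '[{"grip":1,"offset":[0,-0.0005,0.001],"yaw":0},{"grip":1,"offset":[0,-0.001,0.002],"yaw":0},{"grip":1,"offset":[0,-0.001,0.002],"yaw":0}]'

```text
time: 8.55
ee_pos: [0.5309, 0.0742, 0.1146]
orientation: [[0.18, 0.984, -0.0], [0.984, -0.18, 0.0], [0.0, -0.0, -1.0]]
force: [-4.6, 1.1, 6.2]
opening: 0.0123
gripper_force: 14.8
```

In the tool's units: 0.2 cm / 100 = 0.002, -0.15 cm / 100 = -0.0015.

>>> arm_command --commands '[{"grip":1,"offset":[0,-0.001,0.001],"yaw":0},{"grip":1,"offset":[0,-0.0015,0.002],"yaw":0},{"grip":1,"offset":[0,-0.0015,0.002],"yaw":0}]'

```text
time: 8.85
ee_pos: [0.5304, 0.0743, 0.1129]
orientation: [[0.18, 0.984, 0.002], [0.984, -0.18, -0.0], [0.0, 0.002, -1.0]]
force: [-1.4, -1.0, 5.4]
opening: 0.0123
gripper_force: 14.8
```

In the tool's units: 0.2 cm / 100 = 0.002, -0.1 cm / 100 = -0.001.

>>> arm_command --commands '[{"grip":1,"offset":[0,-0.0005,0.001],"yaw":0},{"grip":1,"offset":[0,-0.001,0.002],"yaw":0},{"grip":1,"offset":[0,-0.001,0.002],"yaw":0}]'

```text
time: 9.15
ee_pos: [0.5299, 0.0744, 0.1111]
orientation: [[0.18, 0.984, 0.003], [0.984, -0.18, -0.0], [0.0, 0.003, -1.0]]
force: [0.8, -2.1, 6.1]
opening: 0.0126
gripper_force: 14.9
```

```bash
python3 -c "
from h import *
snap('side','d9')
for n in('d8','d9'):
  q=np.load(f'pics/{n}.npz')['pixels']
  for u in (245,260): print(n,u,q[222:250,u].max(1))
"
```

```text
d8 245 [199 198 199 199 199 195 193 191 189 188 188 189 181 154 126 122 120  98
  73  56  26  18  21  20  28  68  98 105]
d8 260 [165 162 160 162 165 166 167 165 165 164 158 135 105 102 101  88  57  23
  19  21  21  35  72 102 109 113 114 111]
d9 245 [107 111 123 133 123 110 106 114 162 197 199 193 157 107  99 100 103 115
 122 124 122  98  71  76  89  96 103 108]
d9 260 [178 177 173 144  98  87  96 136 158 136 132 129  97  87  91  99 103 103
 101  94  88  91  98 105 109 114 116 112]
```

The lid goes down with the grip, about 4 px lower in the side view. I continue in 1 mm steps watching for the rigid stop.

In the tool's units: 0.1 cm / 100 = 0.001, -0.02 cm / 100 = -0.0002.

>>> arm_command --commands '[{"grip":1,"offset":[0,-0.0002,0.001],"yaw":0},{"grip":1,"offset":[0,-0.0002,0.001],"yaw":0}]'

```text
time: 9.4
ee_pos: [0.5297, 0.0744, 0.1101]
orientation: [[0.18, 0.984, 0.003], [0.984, -0.18, -0.0], [0.0, 0.003, -1.0]]
force: [0.7, -2.1, 5.7]
opening: 0.0122
gripper_force: 14.9
```

In the tool's units: 0.1 cm / 100 = 0.001, -0.02 cm / 100 = -0.0002.

>>> arm_command --commands '[{"grip":1,"offset":[0,-0.0002,0.001],"yaw":0},{"grip":1,"offset":[0,-0.0002,0.001],"yaw":0}]'

```text
time: 9.6
ee_pos: [0.5294, 0.0745, 0.1091]
orientation: [[0.18, 0.984, 0.003], [0.984, -0.18, -0.0], [0.0, 0.003, -1.0]]
force: [-0.1, -2.7, 7.6]
opening: 0.0124
gripper_force: 14.9
```

>>> arm_command --commands '[{"grip":1,"offset":[0,-0.0002,0.001],"yaw":0},{"grip":1,"offset":[0,-0.0002,0.001],"yaw":0}]'

```text
time: 9.8
ee_pos: [0.5292, 0.0745, 0.1082]
orientation: [[0.18, 0.984, 0.003], [0.984, -0.18, -0.0], [0.0, 0.003, -1.0]]
force: [-0.2, -2.0, 8.6]
opening: 0.0122
gripper_force: 15.0
```

In the tool's units: 0.1 cm / 100 = 0.001, -0.02 cm / 100 = -0.0002.

>>> arm_command --commands '[{"grip":1,"offset":[0,-0.0002,0.001],"yaw":0},{"grip":1,"offset":[0,-0.0002,0.001],"yaw":0}]'

```text
time: 10.0
ee_pos: [0.5293, 0.0745, 0.108]
orientation: [[0.18, 0.984, 0.004], [0.984, -0.18, -0.0], [0.0, 0.004, -1.0]]
force: [-1.6, -2.1, 17.0]
opening: 0.0125
gripper_force: 15.1
```

In the tool's units: 0.1 cm / 100 = 0.001, -0.02 cm / 100 = -0.0002.

>>> arm_command --commands '[{"grip":1,"offset":[0,-0.0002,0.001],"yaw":0},{"grip":1,"offset":[0,-0.0002,0.001],"yaw":0}]'

```text
time: 10.2
ee_pos: [0.5293, 0.0747, 0.1074]
orientation: [[0.18, 0.984, 0.005], [0.984, -0.18, -0.0], [0.001, 0.005, -1.0]]
force: [-3.6, -1.4, 21.2]
opening: 0.0122
gripper_force: 15.2
```

In the tool's units: 0.1 cm / 100 = 0.001, -0.02 cm / 100 = -0.0002.

>>> arm_command --commands '[{"grip":1,"offset":[0,-0.0002,0.001],"yaw":0},{"grip":1,"offset":[0,-0.0002,0.001],"yaw":0}]'

```text
time: 10.4
ee_pos: [0.5294, 0.0748, 0.1066]
orientation: [[0.18, 0.984, 0.005], [0.984, -0.18, -0.0], [0.001, 0.005, -1.0]]
force: [-2.0, -1.3, 23.2]
opening: 0.0123
gripper_force: 15.2
```

That hit the stops (17 to 23 N), so I back off at once.

In the tool's units: -0.2 cm / 100 = -0.002, 0.03 cm / 100 = 0.0003.

>>> arm_command --commands '[{"grip":1,"offset":[0,0.0003,-0.002],"yaw":0},{"grip":1,"offset":[0,0.0003,-0.002],"yaw":0}]'

```text
time: 10.6
ee_pos: [0.5293, 0.0747, 0.1073]
orientation: [[0.18, 0.984, 0.004], [0.984, -0.18, 0.0], [0.001, 0.004, -1.0]]
force: [1.8, -0.2, 7.0]
opening: 0.0122
gripper_force: 15.1
```

```bash
python3 -c "
from h import *
s=arm.sense();print(s['ee_pos'],s['force'],s['moment'])"
```

```text
[0.5293 0.0747 0.1073] [ 1.7578 -0.1576  7.0296] [-0.1692 -0.025  -0.0876]
```

In the tool's units: 0.08 cm / 100 = 0.0008.

>>> arm_command --commands '[{"grip":1,"offset":[0,0,0.0008],"yaw":0},{"grip":1,"offset":[0,0,0.0008],"yaw":0}]' --force 20

```text
time: 10.8
ee_pos: [0.5292, 0.0748, 0.1068]
orientation: [[0.18, 0.984, 0.004], [0.984, -0.18, 0.0], [0.001, 0.003, -1.0]]
force: [0.1, -0.5, 12.8]
opening: 0.0121
gripper_force: 20.1
```

On the stops at 12.8 N. Now I turn in stages.

In the tool's units: 15 degrees / 180 = 0.0833.

>>> arm_command --commands '[{"grip":1,"offset":[0,0,0],"yaw":0.0278},{"grip":1,"offset":[0,0,0],"yaw":0.0556},{"grip":1,"offset":[0,0,0],"yaw":0.0833},{"grip":1,"offset":[0,0,0],"yaw":0.0833}]'

```text
time: 11.2
ee_pos: [0.5293, 0.0748, 0.1068]
orientation: [[0.431, 0.902, 0.004], [0.902, -0.431, -0.0], [0.002, 0.003, -1.0]]
force: [0.3, -0.4, 13.6]
opening: 0.0122
gripper_force: 20.0
```

```bash
python3 -c "
from h import *
s=arm.sense();print(s['ee_pos'],s['force'],s['moment'])"
```

```text
[0.5293 0.0748 0.1068] [ 0.3177 -0.4319 13.5727] [-0.2148  0.2934 -0.0818]
```

Smooth, so I continue.

In the tool's units: 20 degrees / 180 = 0.1111.

>>> arm_command --commands '[{"grip":1,"offset":[0,0,0],"yaw":0.0278},{"grip":1,"offset":[0,0,0],"yaw":0.0556},{"grip":1,"offset":[0,0,0],"yaw":0.0833},{"grip":1,"offset":[0,0,0],"yaw":0.1111},{"grip":1,"offset":[0,0,0],"yaw":0.1111}]'

```text
time: 11.7
ee_pos: [0.5293, 0.0747, 0.1067]
orientation: [[0.714, 0.7, 0.004], [0.7, -0.714, -0.0], [0.003, 0.003, -1.0]]
force: [-0.2, -0.9, 13.1]
opening: 0.012
gripper_force: 20.0
```

```bash
python3 -c "
from h import *
s=arm.sense();print(s['ee_pos'],s['force'],s['moment'])"
```

```text
[0.5293 0.0747 0.1067] [-0.1726 -0.9343 13.1097] [-0.2309  0.3056 -0.0931]
```

In the tool's units: 25 degrees / 180 = 0.1389.

>>> arm_command --commands '[{"grip":1,"offset":[0,0,0],"yaw":0.0278},{"grip":1,"offset":[0,0,0],"yaw":0.0556},{"grip":1,"offset":[0,0,0],"yaw":0.0833},{"grip":1,"offset":[0,0,0],"yaw":0.1111},{"grip":1,"offset":[0,0,0],"yaw":0.1389},{"grip":1,"offset":[0,0,0],"yaw":0.1389}]'

```text
time: 12.3
ee_pos: [0.5294, 0.0747, 0.1067]
orientation: [[0.943, 0.333, 0.004], [0.333, -0.943, -0.0], [0.004, 0.001, -1.0]]
force: [1.0, -1.4, 11.9]
opening: 0.012
gripper_force: 20.0
```

```bash
python3 -c "
from h import *
s=arm.sense();print(s['ee_pos'],s['force'],s['moment'])"
```

```text
[0.5294 0.0747 0.1067] [ 1.0121 -1.3661 11.8745] [-0.2655  0.1316 -0.0615]
```

In the tool's units: 12 degrees / 180 = 0.0667.

>>> arm_command --commands '[{"grip":1,"offset":[0,0,0],"yaw":0.0222},{"grip":1,"offset":[0,0,0],"yaw":0.0444},{"grip":1,"offset":[0,0,0],"yaw":0.0667},{"grip":1,"offset":[0,0,0],"yaw":0.0667}]'

```text
time: 12.7
ee_pos: [0.5294, 0.0746, 0.1066]
orientation: [[0.991, 0.13, 0.004], [0.13, -0.992, -0.0], [0.004, 0.001, -1.0]]
force: [0.8, -2.3, 11.6]
opening: 0.0122
gripper_force: 20.0
```

```bash
python3 -c "
from h import *
s=arm.sense();print(s['ee_pos'],s['force'],s['moment'])"
```

```text
[0.5294 0.0746 0.1066] [ 0.7557 -2.2754 11.6373] [-0.4182  0.148  -0.0821]
```

In the tool's units: 5 degrees / 180 = 0.0278.

>>> arm_command --commands '[{"grip":1,"offset":[0,0,0],"yaw":0.0111},{"grip":1,"offset":[0,0,0],"yaw":0.0222},{"grip":1,"offset":[0,0,0],"yaw":0.0278},{"grip":1,"offset":[0,0,0],"yaw":0.0278}]'

```text
time: 13.1
ee_pos: [0.5294, 0.0745, 0.1066]
orientation: [[0.999, 0.045, 0.004], [0.045, -0.999, -0.0], [0.004, 0.0, -1.0]]
force: [1.6, -2.1, 10.8]
opening: 0.012
gripper_force: 20.0
```

```bash
python3 -c "
from h import *
s=arm.sense();print(s['ee_pos'],s['force'],s['moment'],s['orientation'][:2,1])"
```

```text
[0.5294 0.0745 0.1066] [ 1.6277 -2.1214 10.8014] [-0.51    0.2079 -0.0286] [ 0.0451 -0.999 ]
```

Knob at about 1.42 rad with no stop met. I release by opening in place and then lifting.

In the tool's units: -12 cm / 100 = -0.12, -11 cm / 100 = -0.11.

>>> arm_command --commands '[{"grip":0.4,"offset":[0,0,0],"yaw":0},{"grip":0.4,"offset":[0,0,0],"yaw":0},{"grip":0.4,"offset":[0,0,-0.003],"yaw":0},{"grip":0.4,"offset":[0,0,-0.02],"yaw":0},{"grip":0.4,"offset":[0,0,-0.06],"yaw":0},{"grip":0.4,"offset":[0,0,-0.11],"yaw":0},{"grip":0.4,"offset":[0,0,-0.12],"yaw":0},{"grip":0.4,"offset":[0,0,-0.12],"yaw":0}]'

```text
time: 13.9
ee_pos: [0.5285, 0.0749, 0.2269]
orientation: [[0.999, 0.046, 0.003], [0.046, -0.999, 0.0], [0.003, 0.0, -1.0]]
force: [0.8, 0.1, -0.2]
opening: 0.0286
gripper_force: 0.0
```

```bash
python3 -c "
from h import *
s=arm.sense(); print(s['ee_pos'],s['force'],s['opening'])
snap('wrist','wf');snap('side','df')
for n in('d8','df'):
  q=np.load(f'pics/{n}.npz')['pixels']
  for u in (245,260): print(n,u,q[222:250,u].max(1))
c=dict(np.load('pics/wf.npz')); hsv=cv2.cvtColor(c['pixels'],cv2.COLOR_RGB2HSV)
a=cv2.imread('pics/wf.png')[60:300,150:430]; b=cv2.imread('pics/df.png')[140:280,190:340]
o=np.zeros((480,790,3),np.uint8);o[:,:560]=cv2.resize(a,(560,480));o[:215,560:]=np.clip(1.4*cv2.resize(b,(230,215)),0,255);cv2.imwrite('pics/cf.png',o)
"
```

```text
[0.5285 0.0749 0.2269] [ 0.7863  0.0787 -0.226 ] 0.028617691576496424
d8 245 [199 198 199 199 199 195 193 191 189 188 188 189 181 154 126 122 120  98
  73  56  26  18  21  20  28  68  98 105]
d8 260 [165 162 160 162 165 166 167 165 165 164 158 135 105 102 101  88  57  23
  19  21  21  35  72 102 109 113 114 111]
df 245 [195 200 201 200 199 199 198 199 198 196 194 191 190 187 186 187 185 156
 120 118 119 116  92  77  87  92  99 104]
df 260 [173 171 171 170 166 163 162 163 164 165 167 166 164 163 154 128 102  99
  99  95  90  88  93 101 105 109 112 108]
```

The picture budget is used up. Numerically the lid edge sits 4 px (about 9 mm) below its free seal position with the arm away, so it is latched. I check the knob angle from the black mark before handing in.

```bash
python3 -c "
from h import *
def ana(n):
    c=dict(np.load(f'pics/{n}.npz')); q=c['pixels']; hsv=cv2.cvtColor(q,cv2.COLOR_RGB2HSV)
    m=cv2.inRange(hsv,(19,120,90),(28,255,255)); k,_,st,ce=cv2.connectedComponentsWithStats(m)
    ok=[i for i in range(1,k) if st[i,4]>1500 and 200<ce[i][0]<360 and ce[i][1]<280]
    i=max(ok,key=lambda i:st[i,4]); x,y,w,h=st[i,:4]
    dk=(q.max(2)<60).astype(np.uint8); dk[:y]=0;dk[y+h:]=0;dk[:,:x]=0;dk[:,x+w:]=0
    kk,_,s2,c2=cv2.connectedComponentsWithStats(dk)
    print(n,st[i],ce[i],[(s2[j].tolist(),c2[j].round(1).tolist()) for j in range(1,kk) if s2[j,4]>15])
ana('w2');ana('w3');ana('wf')
"
```

```text
w2 [ 242   98   80   78 4358] [281.2111 134.4247] []
w3 [ 241  172   78   77 4154] [279.7759 207.5838] []
wf [ 249  166   68   68 2852] [278.0193 197.9288] []
```

```bash
python3 -c "
from h import *
print(np.load('pics/w3.npz')['pixels'][242,284])
for n,(cx,cy) in (('w3',(281,210)),('wf',(282.5,200))):
    q=np.load(f'pics/{n}.npz')['pixels']; yy,xx=np.mgrid[:420,:560]
    dk=((q.max(2)<75)&(np.hypot(xx-cx,yy-cy)<36)).astype(np.uint8)
    kk,_,s2,c2=cv2.connectedComponentsWithStats(dk)
    print(n,[(s2[j].tolist(),c2[j].round(1).tolist()) for j in range(1,kk) if s2[j,4]>4])
"
```

```text
[71 60 49]
w3 [([281, 237, 6, 9, 49], [283.6, 241.4])]
wf [([285, 223, 1, 6, 6], [285.0, 225.5])]
```

The mark is at (285,225), below the disc centre, so it points along -tool x at the front edge. Knob is about 1.42 rad. Handing in.

```bash
python3 -c "
from rig import arm
print(arm.hand_in())"
```

```text
the job is handed in; nothing more can be done
None
```

I handed the job in with the lid latched down, the wing pointing at the front edge (knob at about 1.42 rad) and the arm clear; the press briefly peaked at about 23 N at the wrist before I backed off, and the hand-in call returned no verdict.

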